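# Put the desk tools back into their own trays

## Robot

A 6-joint arm with a two-finger parallel gripper is mounted at the origin on a cart in front of the work surface, level with it; the furniture and walls round the work are solid. World frame = base frame: x ahead of the robot, y to its left, z up, the work surface at z = 0. Lengths are in m, angles in rad, forces in N, time in s.
With the tool pointing down it reaches from about 0.35 to 0.875 m from the base axis. Payload 15.5 kg.
Tool frame: the origin (TCP) lies midway between the tips of the shut fingers; the grasp point (between the pads) lies 19 mm behind it; z points along the fingers, y is the direction in which the jaws open and shut (so a half turn about z gives the same grasp; the last joint's range is limited). The gripper opens to 85 mm and grips with 20 to 120 N. Pads are 22 mm wide; open, the fingers measure 114 mm over their backs; the gripper's body (76 mm by 85 mm) begins 54 mm behind the grasp point. The pads swing forward as they close: fully open they stand 13 mm farther back than shut.
Start: joints at [-1.365, 0.494, 1.345, -0, 1.302, -0.096], TCP at [0.185, -0.597, 0.231] pointing down, gripper open.
Joint ranges: [-2.91, 2.91], [-0.82, 2.16], [0.22, 2.67], [-1.22, 4.37], [0.12, 2.79], [-3.08, 3.08]. Speed limits (rad/s): [1.89, 1.89, 2.57, 3.01, 3.01, 3.01].

## Interface

Orientations are given as a 3x3 rotation matrix whose columns are the frame's x, y, z axes.
In Python, from plant import observe, grab_frame, hand_in, masks_of gives the robot as it stands.
- The arm moves only by the tool servo_tool, never from a script. Its argument "moves" is a list of rows, each an object with "rot": the turn, a rotation vector about the world's x, y, z in degrees, a list of three; "slide": the shift along the world's x, y, z in mm, a list of three; "claw": the opening in per cent of the stroke, from 0 (shut) to 100 (fully open). A call has 1 to 5 rows; each row is the pose to reach, as a shift and turn from the pose commanded when the call began; what a row does not reach only later rows make up. A row lasts 1/10 s, in which the tool goes at most 50 mm and 8.59 degrees, less where a joint would pass 70% of its speed; a pose out of reach is approached as far as the arm can. A call with a gripper value outside its range is refused whole. The fingers move at their own pace and stop on an object; the grip force is fixed at half the most. Time passes only in rows, so rows that repeat a pose let the fingers close. It gives the time, the measured TCP pose, the force and the opening at its end, in the units of the state.
- observe(): the state, without advancing time (a new reading comes with each control period).
- grab_frame(name): name is "side" or "top" or "wrist"; returns a dict with "img" (384x512x3 uint8, red, green, blue), "mtx" (3x3 intrinsics, pixels), "rvec" (rotation vector, rad) and "tvec" (3), from world to camera coordinates, as OpenCV has them. Camera axes: x right, y down, z forward; pixel columns grow to the right and rows downward; lengths in m; the calibration is good to about 2 mm. A picture is of the moment at which its call begins. There is no depth.
- hand_in(): hands the job in, once; it reports no verdict.
Trained networks look in the newest picture that a camera, given by its name, has taken for a name from the list of things; names that differ only in an ending like _2 or _b are one class to them, and where a whole thing is asked for, a point or a joint stands for the part that bears it (a point fixed in the world has none). Each returns a list of dicts, best first, with "conf" (0 to 1); they miss things now and then, are a little off and sometimes report something else, mostly with a low value. They report only what shows in the picture. A call takes as long as a camera call.
- masks_of(camera, name): "region" (384x512 bool, what is visible of it) and "centre" ([column, row] in pixels, amid what is visible of it).
The state is a dict: "time_s": time; "qpos": joint angles; "joint_vel": joint speeds; "effort": joint torques, N m; "eef_pos": TCP position; "ee_rot": TCP orientation; "force": force on the tool from outside, world axes, zero at the start; "ft_torque": the same for the moment, N m; "finger_gap": finger opening in m.
Only numpy, scipy, OpenCV 4.12 (cv2) and the standard library are available. Lean on these libraries where they do the work, as an engineer would, in place of code of your own. Each camera call takes 0.05 s, during which the arm holds its last target.

## Task

Put the desk tools away: seat the stapler, the correction tape, the eraser and the glue stick each in the wooden tray or holder made to its shape, the right way up, flat on its floor, let go and at rest. The correction tape has been left in the stapler's tray and has to come out of there first. The mug and the binder clip have no tray: leave them where they are.

Things in the scene. Friction and masses are not known exactly. Their poses are not given: they have to be found in the camera images.
- stapler: black stapler with metal trim, 36 x 134 x 43 mm, standing on its base on the desk. Origin: centre of the underside; y along its length, z up. The base is 36 mm wide up to z = 11 mm; the arm above it is 20 mm wide from z = 24 to 43 mm and fixed, and is the place to grip, at mid-length, fingers closing along x. 0.21 kg.
- correction_tape: white, boat-shaped correction tape dispenser with a blue dot on top, 33 x 81 x 15 mm, lying at the start in the stapler's tray. Origin: centre of the underside; y along its length, z up. Grip it at mid-length across its 33 mm, fingers closing along x.
- eraser: eraser in a blue card sleeve with a white end, 20 x 44 x 12 mm, lying flat on the desk. Origin: underside, within 1 mm of its centre; y along its length, z up. Grip it at mid-length across its 20 mm, fingers closing along x.
- glue_stick: glue stick standing upright on the desk, a cylinder 27 mm in diameter and 90 mm high, red and orange with white ends. Origin: centre of the underside, z up.
- stapler_tray: the longest of the three light wooden trays, fixed to the desk; inside 50 x 148 mm (x, y), outside 66 x 164 mm. Floor 3 mm thick, lined with cork, rim 12 mm above the desk. At mid-length both long walls have a notch 56 mm wide, open down to the floor, for the fingers. Origin: underside centre on the desk; y along its length, z up.
- tape_tray: the middle-sized wooden tray, for the correction tape, fixed; inside 46 x 95 mm (x, y), outside 62 x 111 mm. Floor 3 mm, rim 12 mm, notches 56 mm wide in both long walls as in the longest tray. Origin: underside centre; y along its length, z up.
- eraser_tray: the shortest wooden tray, for the eraser, fixed; inside 34 x 58 mm (x, y), outside 50 x 74 mm. Floor 3 mm, rim 12 mm, notches 46 mm wide in both long walls. Origin: underside centre; y along its length, z up.
- glue_holder: round wooden holder for the glue stick, fixed; outside 55 mm in diameter (57 at the foot), 30 mm high, bore 40 mm in diameter with the floor 3 mm above the desk. Origin: underside centre; z up.
- binder_clip: bystander: black binder clip with wire handles, 19 x 32 x 33 mm, on the desk; origin underside centre. Leave it.
- mug: bystander: white mug with dark spots, 82 mm in diameter, 91 mm high, 114 mm long with its handle; origin underside centre of that whole length. Leave it.

How it is judged:
At the end, for the whole second after the job is handed in: All four tools at rest in their own tray or holder: underside within 4 mm of its floor, tilt below 0.12 rad, centred within 11 mm along each tray axis; stapler and correction tape within 0.25 rad of the tray's long axis, eraser within 0.4 rad, either way round (x of stapler in the frame of stapler_tray between -0.011 and 0.011 m and y of stapler in the frame of stapler_tray between -0.011 and 0.011 m and z of stapler in the frame of stapler_tray between -0.001 and 0.007 m and angle between each of stapler, correction_tape, eraser, glue_stick's own z axis and vertical below 0.12 rad and linear speed of each of stapler, correction_tape, eraser, glue_stick below 0.02 m/s and angle between the y axis of stapler and the y axis of stapler_tray, either way round below 0.25 rad and x of correction_tape in the frame of tape_tray between -0.011 and 0.011 m and y of correction_tape in the frame of tape_tray between -0.011 and 0.011 m and z of correction_tape in the frame of tape_tray between -0.001 and 0.007 m and angle between the y axis of correction_tape and the y axis of tape_tray, either way round below 0.25 rad and x of eraser in the frame of eraser_tray between -0.011 and 0.011 m and y of eraser in the frame of eraser_tray between -0.011 and 0.011 m and z of eraser in the frame of eraser_tray between -0.001 and 0.007 m and angle between the y axis of eraser and the y axis of eraser_tray, either way round below 0.4 rad and x of glue_stick in the frame of glue_holder between -0.011 and 0.011 m and y of glue_stick in the frame of glue_holder between -0.011 and 0.011 m and z of glue_stick in the frame of glue_holder between -0.001 and 0.007 m); the robot touches nothing.
It fails at once if the binder clip is moved more than 25 mm (distance of binder_clip from where it was at the start of the episode above 0.025 m).
It fails at once if the mug is moved more than 25 mm (distance of mug from where it was at the start of the episode above 0.025 m).
It also fails if it takes over 115 s, if anything falls off the work surface, if the arm or the gripper's body presses on something with over 40 N, if the wrist force passes 120 N, or if a joint passes its speed limit or range.

## Working session

There is one attempt and no reset: what is moved stays moved. The work goes in short steps, Python scripts to look and compute and a tool call to move; the robot and the scene stay as the last step left them, time stands still between calls to the robot, and variables do not carry over. Pictures are saved under pics/ and viewed, and the job is handed in when it is done.

Besides the shell and the picture viewer there is one more tool, called after ">>>" in YAML: its name, and indented under it one key for each argument. servo_tool: Moves the arm, as the interface text tells. Its arguments: {"type":"object","properties":{"moves":{"type":"array","items":{"type":"object","properties":{"rot":{"type":"array","items":{"type":"number"}},"slide":{"type":"array","items":{"type":"number"}},"claw":{"type":"number"}}}}},"required":["moves"]}

```bash
ls; mkdir -p pics; python3 - <<'E'
from plant import *
import cv2,numpy as np
o=observe();print(o)
for c in ["top","side","wrist"]:
    f=grab_frame(c);cv2.imwrite(f"pics/{c}0.png",f["img"][:,:,::-1]);print(c,f["mtx"],f["rvec"],f["tvec"])
E
```

```text
pics
{'time_s': 0.0, 'qpos': array([-1.36550996e+00,  4.94188245e-01,  1.34614405e+00,  1.59298919e-05,
        1.30252842e+00, -9.55343119e-02]), 'joint_vel': array([-0.00042438, -0.00039085, -0.00289126,  0.00104243, -0.00197445,
        0.0012509 ]), 'effort': array([ 2.06311611e-04, -8.82152295e+01, -3.83867168e+01, -1.22452348e-04,
        1.00436225e-02,  5.50522043e-05]), 'eef_pos': array([ 0.18510058, -0.59656752,  0.23069274]), 'ee_rot': array([[ 9.55094912e-01,  2.96299934e-01, -2.43452806e-04],
       [ 2.96300002e-01, -9.55094110e-01,  1.24456282e-03],
       [ 1.36243541e-04, -1.26081069e-03, -9.99999196e-01]]), 'force': array([-0.13824755,  0.16213309, -0.40026465]), 'ft_torque': array([-0.01775475, -0.00422426, -0.0147822 ]), 'finger_gap': 0.08543616033957684}
top [[385.4370189    0.         255.7715046 ]
 [  0.         385.4370189  191.71435602]
 [  0.           0.           1.        ]] [ 2.10317393 -2.11918437  0.23472324] [-0.08701641  0.54830861  0.87725737]
side [[480.39381714   0.         258.77903324]
 [  0.         480.39381714 194.98240703]
 [  0.           0.           1.        ]] [ 1.91761666 -0.3560483   0.25846799] [-0.53446351  0.07829283  1.10935233]
wrist [[310.42452233   0.         257.23306862]
 [  0.         310.42452233 191.18252005]
 [  0.           0.           1.        ]] [-2.31006898  1.70340535  0.27831199] [-0.62401807 -0.04110016  0.3803857 ]
```

View pics/top0.png

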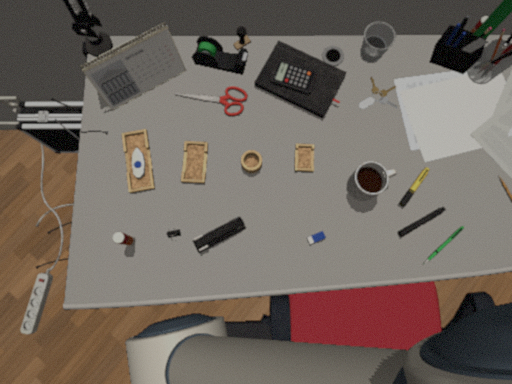

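View pics/side0.png

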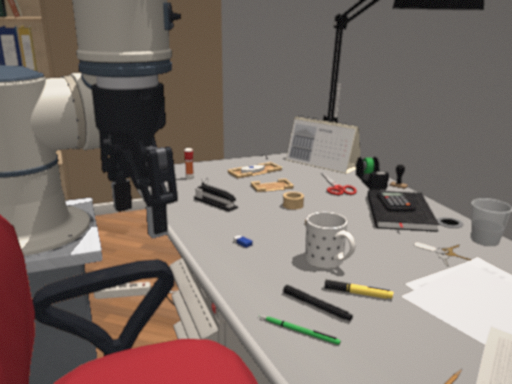

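View pics/wrist0.png

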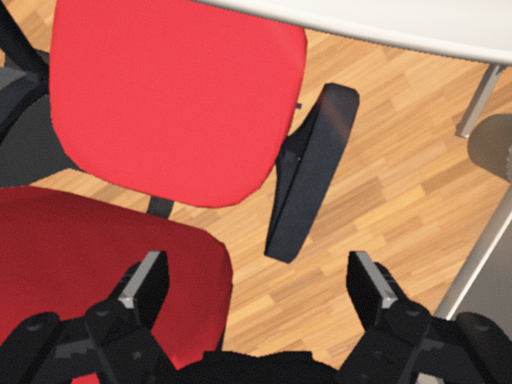

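The top view shows the stapler tray with the tape at about (138,160), the tape tray at (195,162), the holder at (251,161), the eraser tray at (305,158), the glue stick at (123,239), the binder clip at (173,234), the stapler at (219,235), the eraser at (316,238) and the mug at (371,179). The wrist and side views confirm the arm is off the front edge of the desk.

```bash
cat > h.py <<'E'
from plant import *
import cv2,numpy as np
def P(f,uv,z):
    R=cv2.Rodrigues(np.array(f["rvec"],float))[0];t=np.array(f["tvec"],float).ravel()
    uv=np.atleast_2d(uv).astype(float)
    d=np.c_[uv,np.ones(len(uv))]@np.linalg.inv(f["mtx"]).T
    d=d@R; c=-R.T@t
    s=(z-c[2])/d[:,2]
    return c+d*s[:,None]
def proj(f,X):
    return cv2.projectPoints(np.atleast_2d(X).astype(float),np.array(f["rvec"],float),np.array(f["tvec"],float),f["mtx"],None)[0][:,0]
def rect(f,m,z):
    cs,_=cv2.findContours(m.astype(np.uint8),cv2.RETR_EXTERNAL,cv2.CHAIN_APPROX_NONE)
    c=max(cs,key=cv2.contourArea)[:,0]
    p=P(f,c,z)[:,:2]*1000
    (cx,cy),(w,h),a=cv2.minAreaRect(p.astype(np.float32))
    if w>h: w,h,a=h,w,a-90   # a = angle of short side from world x
    a=(a+90)%180-90
    return np.round([cx,cy,w,h,a],1)   # long axis at a+90
E
python3 - <<'E'
from h import *
f=grab_frame("top")
R=cv2.Rodrigues(f["rvec"])[0];print("cam",-R.T@f["tvec"])
Z=dict(stapler=.043,correction_tape=.01,eraser=.012,glue_stick=.09,stapler_tray=.012,tape_tray=.012,eraser_tray=.012,glue_holder=.03,binder_clip=.02,mug=.091)
for n,z in Z.items():
    for r in masks_of("top",n)[:2]:
        print(n,round(r["conf"],2),np.round(r["centre"]),r["region"].sum(),rect(f,r["region"],z), rect(f,r["region"],0))
s=f["img"]
b=cv2.resize(s[120:260,100:420],None,fx=2.5,fy=2.5,interpolation=cv2.INTER_CUBIC)
cv2.imwrite("pics/top0b.png",b[:,:,::-1])
E
```

```text
cam [ 0.34821459 -0.08399034  0.97441618]
correction_tape 0.61 [138. 164.] 321 [638.5 213.9  31.1  79.5 -86.6] [641.5 217.   31.4  80.3 -86.6]
correction_tape 0.33 [216. 233.] 780 [452.1   1.9  39.1 132.2  27.2] [453.1   2.8  39.5 133.6  27.2]
eraser 0.48 [317. 237.] 135 [ 440.4 -240.1   20.9   43.    25.6] [ 441.5 -242.    21.2   43.5   25.6]
glue_stick 0.8 [126. 236.] 216 [432.6 213.1  25.7  50.1 -26.2] [441.2 243.3  28.4  55.2 -26.2]
stapler_tray 0.61 [133. 158.] 1304 [645.7 215.5  70.  170.  -78.6] [649.4 219.3  70.9 172.1 -78.6]
tape_tray 0.59 [194. 163.] 1020 [638.5  66.6  68.1 117.   84.8] [642.1  68.5  69.  118.4  84.8]
eraser_tray 0.76 [303. 159.] 567 [ 650.1 -215.6   52.    81.1   87.7] [ 653.8 -217.3   52.7   82.1   87.7]
glue_holder 0.72 [250. 161.] 391 [634.5 -79.9  51.1  58.5  89.6] [643.6 -79.7  52.8  60.3  89.6]
mug 0.86 [366. 178.] 1255 [ 569.1 -358.9   79.1  116.9   46.5] [ 591.8 -387.2   87.3  128.9   46.5]
```

View pics/top0b.png

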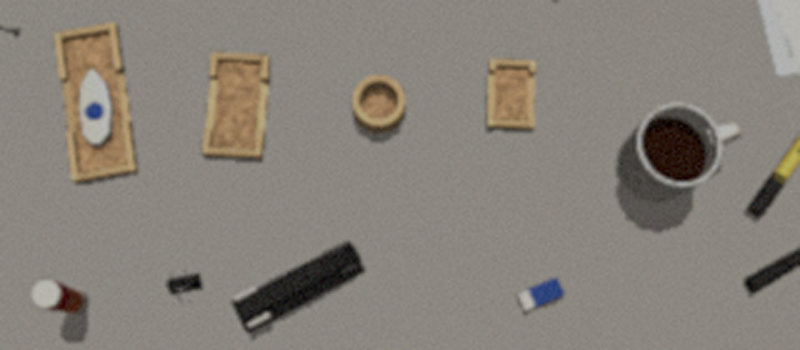

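>>> servo_tool:
  moves:
    - {"rot":[0,0,98],"slide":[225,355,20]}
    - {"rot":[0,0,98],"slide":[225,355,20]}
    - {"rot":[0,0,98],"slide":[225,355,20]}
    - {"rot":[0,0,98],"slide":[225,355,20]}
    - {"rot":[0,0,98],"slide":[225,355,20]}

```text
validation failed for argument at $.mo...
```

>>> servo_tool:
  moves:
    - {"rot":[0,0,98],"slide":[225,355,20],"claw":100}
    - {"rot":[0,0,98],"slide":[225,355,20],"claw":100}
    - {"rot":[0,0,98],"slide":[225,355,20],"claw":100}
    - {"rot":[0,0,98],"slide":[225,355,20],"claw":100}
    - {"rot":[0,0,98],"slide":[225,355,20],"claw":100}

```text
time_s: 1.2
eef_pos: [0.3195, -0.3843, 0.2434]
ee_rot: [[0.492, 0.871, 0.0], [0.871, -0.492, -0.0], [-0.0, 0.0, -1.0]]
force: [1.1, -1.1, 0.0]
finger_gap: 0.0857
```

>>> servo_tool:
  moves:
    - {"rot":[0,0,55],"slide":[90,142,7],"claw":100}
    - {"rot":[0,0,55],"slide":[90,142,7],"claw":100}
    - {"rot":[0,0,55],"slide":[90,142,7],"claw":100}
    - {"rot":[0,0,55],"slide":[90,142,7],"claw":100}
    - {"rot":[0,0,55],"slide":[90,142,7],"claw":100}

```text
time_s: 1.7
eef_pos: [0.4101, -0.2417, 0.2505]
ee_rot: [[-0.237, 0.971, 0.001], [0.971, 0.237, 0.0], [-0.0, 0.001, -1.0]]
force: [0.5, -0.6, -0.5]
finger_gap: 0.0854
```

```bash
cat > look.py <<'E'
from h import *
import sys
name=sys.argv[1];specs=[a.split(":") for a in sys.argv[2:]]
f=grab_frame("wrist");img=f["img"].copy()
R=cv2.Rodrigues(f["rvec"])[0];print("cam",np.round(-R.T@f["tvec"],3))
o=observe();y=o["ee_rot"][:,1];print("tcp",np.round(o["eef_pos"]*1000,1),"yaw",np.round(np.degrees(np.arctan2(y[1],y[0])),1),"gap",o["finger_gap"],"t",o["time_s"])
for n,z in specs:
    for r in masks_of("wrist",n)[:2]:
        m=r["region"];z=float(z)
        print(n,round(r["conf"],2),np.round(r["centre"]),m.sum(),rect(f,m,z))
        cs,_=cv2.findContours(m.astype(np.uint8),cv2.RETR_EXTERNAL,cv2.CHAIN_APPROX_NONE)
        cv2.drawContours(img,cs,-1,(0,255,0),1)
cv2.imwrite(f"pics/{name}.png",img[:,:,::-1])
E
python3 look.py w1 eraser:.012 eraser_tray:.012 mug:.05
```

```text
cam [ 0.39  -0.163  0.393]
tcp [ 409.6 -242.7  250.4] yaw 14.3 gap 0.08533942200300691 t 1.75
eraser 0.96 [284. 160.] 567 [ 440.  -240.2   20.6   45.4   20.2]
mug 0.9 [339. 280.] 2270 [ 559.7 -380.4   73.3  148.9    9.5]
mug 0.44 [484.  67.] 2649 [611.2 -90.4  52.8  57.2 -61.8]
```

View pics/w1.png

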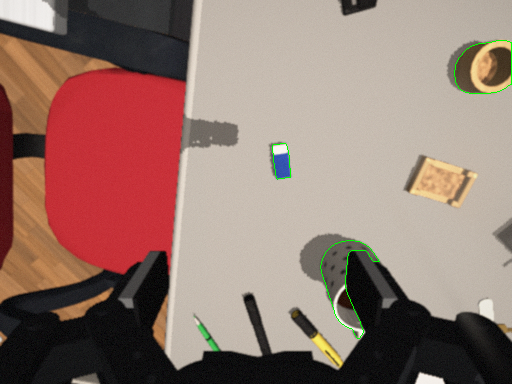

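>>> servo_tool:
  moves:
    - {"rot":[0,0,6],"slide":[30,2,-50],"claw":60}
    - {"rot":[0,0,6],"slide":[30,2,-100],"claw":60}
    - {"rot":[0,0,6],"slide":[30,2,-150],"claw":60}
    - {"rot":[0,0,6],"slide":[30,2,-190],"claw":60}
    - {"rot":[0,0,6],"slide":[30,2,-190],"claw":60}

```text
time_s: 2.4
eef_pos: [0.4359, -0.2407, 0.0556]
ee_rot: [[-0.324, 0.946, -0.007], [0.946, 0.324, 0.005], [0.007, -0.005, -1.0]]
force: [0.1, 0.3, 0.8]
finger_gap: 0.051
```

```bash
python3 look.py w2 eraser:.012
```

```text
cam [ 0.41  -0.164  0.198]
tcp [ 437.3 -241.6   58.7] yaw 18.9 gap 0.05147049262372816 t 2.45
eraser 0.94 [265. 219.] 1942 [ 439.4 -239.4   19.8   46.3   22.8]
```

View pics/w2.png

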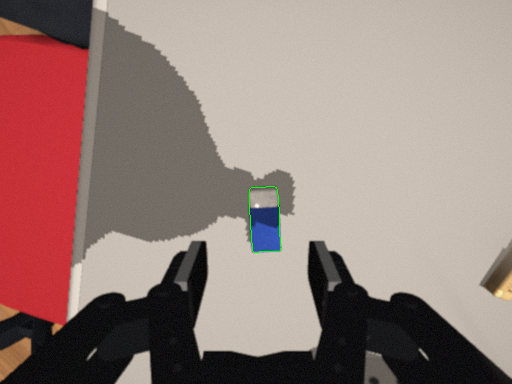

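The wrist view has the eraser between the fingers at (265,219). Next I go down and close.

>>> servo_tool:
  moves:
    - {"rot":[0,0,2],"slide":[0,1,-40],"claw":60}
    - {"rot":[0,0,2],"slide":[0,1,-54],"claw":60}
    - {"rot":[0,0,2],"slide":[0,1,-54],"claw":40}
    - {"rot":[0,0,2],"slide":[0,1,-54],"claw":0}
    - {"rot":[0,0,2],"slide":[0,1,-54],"claw":0}

```text
time_s: 3.0
eef_pos: [0.44, -0.242, 0.0086]
ee_rot: [[-0.361, 0.933, 0.003], [0.933, 0.361, -0.002], [-0.003, 0.002, -1.0]]
force: [-2.9, 0.2, 13.4]
finger_gap: 0.0161
```

>>> servo_tool:
  moves:
    - {"rot":[0,0,0],"slide":[0,0,0],"claw":0}
    - {"rot":[0,0,0],"slide":[0,0,0],"claw":0}
    - {"rot":[0,0,0],"slide":[0,0,0],"claw":0}

```text
time_s: 3.3
eef_pos: [0.44, -0.242, 0.0087]
ee_rot: [[-0.361, 0.933, 0.003], [0.933, 0.361, -0.002], [-0.003, 0.002, -1.0]]
force: [-1.6, -0.1, 12.9]
finger_gap: 0.0162
```

>>> servo_tool:
  moves:
    - {"rot":[0,0,0],"slide":[0,0,40],"claw":0}
    - {"rot":[0,0,15],"slide":[25,3,90],"claw":0}
    - {"rot":[0,0,66],"slide":[70,10,100],"claw":0}
    - {"rot":[0,0,66],"slide":[115,15,100],"claw":0}
    - {"rot":[0,0,66],"slide":[160,20,100],"claw":0}

```text
time_s: 3.8
eef_pos: [0.6015, -0.2211, 0.1101]
ee_rot: [[-0.828, 0.561, 0.004], [0.561, 0.828, -0.002], [-0.005, 0.001, -1.0]]
force: [-0.5, -0.7, -0.8]
finger_gap: 0.0161
```

```bash
python3 look.py w3 eraser_tray:.012 eraser:.1
```

```text
cam [ 0.533 -0.175  0.252]
tcp [ 607.9 -220.5  110. ] yaw 56.5 gap 0.016136450277362654 t 3.85
eraser_tray 0.72 [298. 224.] 2990 [ 648.1 -213.1   40.4   78.4   86.3]
eraser 0.63 [262. 247.] 2800 [ 604.5 -223.8   20.6   51.8   55.8]
```

View pics/w3.png

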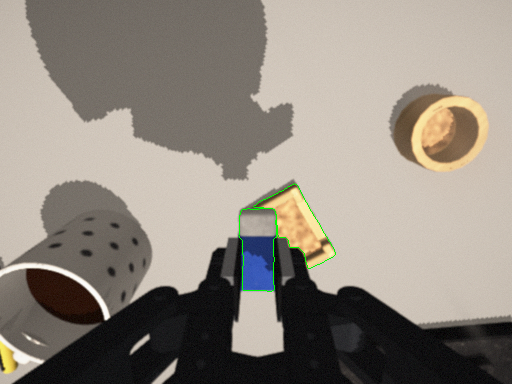

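```bash
cat >> h.py <<'E'
def box(f,img,cx,cy,a,w,l,z,col=(255,0,0)):
    a=np.radians(a);u=np.array([np.cos(a),np.sin(a)]);v=np.array([-u[1],u[0]])
    pts=[np.r_[np.array([cx,cy])+sx*u*w/2+sy*v*l/2,z]/1000 for sx,sy in((1,1),(1,-1),(-1,-1),(-1,1))]
    p=proj(f,pts);cv2.polylines(img,[np.round(p*8).astype(int)],True,col,1,cv2.LINE_AA,3)
E
cat > ov.py <<'E'
from h import *
import sys,json
# ov.py name cam x0 y0 x1 y1 scale  "cx,cy,a,w,l,z" ...
n,cam=sys.argv[1:3];x0,y0,x1,y1,s=map(int,sys.argv[3:8])
f=grab_frame(cam);img=np.ascontiguousarray(cv2.resize(f["img"],None,fx=s,fy=s,interpolation=cv2.INTER_CUBIC))
f["mtx"]=np.diag([s,s,1.])@f["mtx"]
cs=[(255,0,0),(0,0,255),(0,255,0),(255,0,255)]
for i,a in enumerate(sys.argv[8:]): box(f,img,*map(float,a.split(",")),col=cs[i%4])
cv2.imwrite(f"pics/{n}.png",img[y0*s:y1*s,x0*s:x1*s,::-1])
E
python3 ov.py o1 wrist 180 150 380 300 4 650,-215,87,50,74,12 650,-215,87,34,58,12 
python3 ov.py o2 top 100 120 320 260 3 650,-215,87,50,74,12 646,215,-79,66,164,12 638,67,-95,62,111,12
```

```text
(no output)
```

View pics/o1.png

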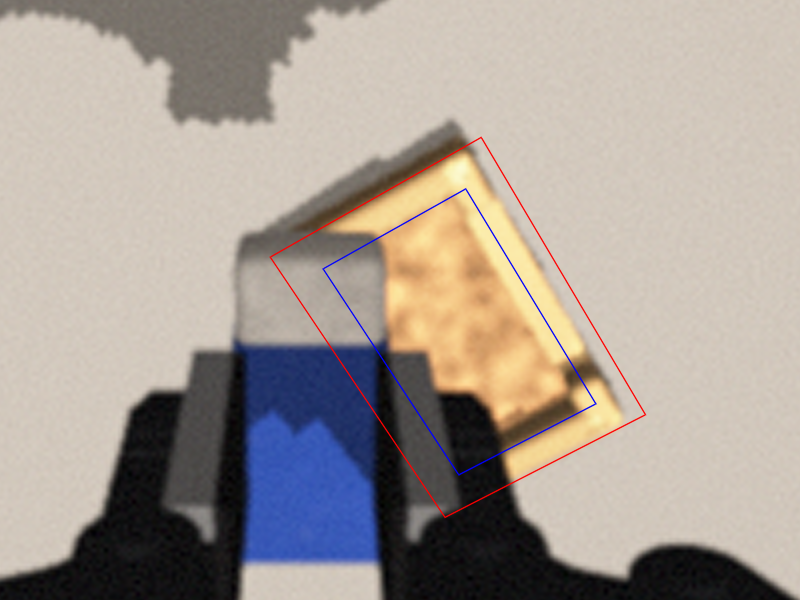

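View pics/o2.png

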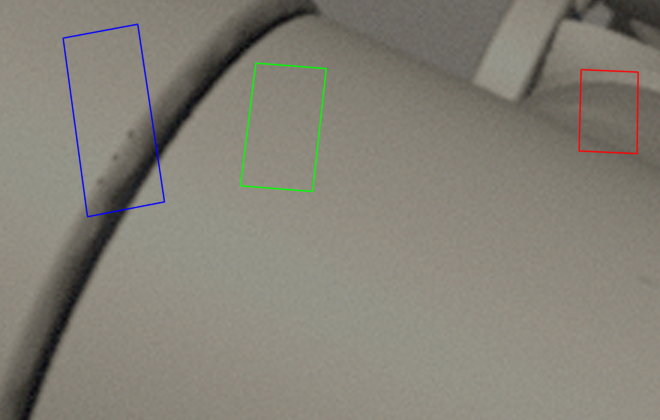

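```bash
cat > ovtop0.py <<'E'
from h import *
import sys
n=sys.argv[1];x0,y0,x1,y1,s=map(int,sys.argv[2:7])
f=dict(img=cv2.imread("pics/top0.png"),mtx=np.array([[385.4370189,0,255.7715046],[0,385.4370189,191.71435602],[0,0,1]]),rvec=np.array([2.10317393,-2.11918437,0.23472324]),tvec=np.array([-0.08701641,0.54830861,0.87725737]))
img=np.ascontiguousarray(cv2.resize(f["img"],None,fx=s,fy=s,interpolation=cv2.INTER_CUBIC))
f["mtx"]=np.diag([s,s,1.])@f["mtx"]
cs=[(0,0,255),(255,0,0),(0,255,0),(255,0,255)]
for i,a in enumerate(sys.argv[7:]): box(f,img,*map(float,a.split(",")),col=cs[i%4])
cv2.imwrite(f"pics/{n}.png",img[y0*s:y1*s,x0*s:x1*s])
E
python3 ovtop0.py o3 275 135 335 185 12 650,-217,87,50,74,12 650,-217,87,34,58,12
```

```text
(no output)
```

View pics/o3.png

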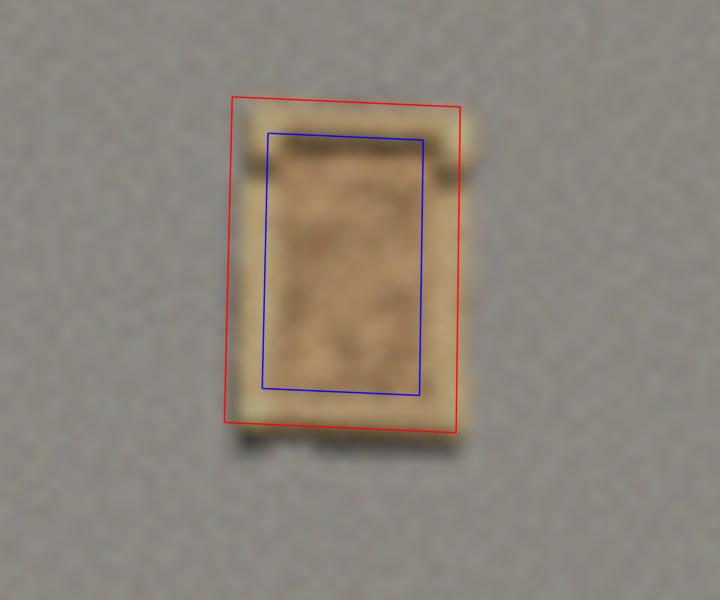

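```bash
cat > st.py <<'E'
from h import *
o=observe();y=o["ee_rot"][:,1];print("tcp",np.round(o["eef_pos"]*1000,1),"yaw",np.round(np.degrees(np.arctan2(y[1],y[0])),1),"gap",o["finger_gap"],"t",o["time_s"],np.round(o["force"],1))
E
python3 st.py
```

```text
tcp [ 598.5 -221.   107.5] yaw 55.5 gap 0.015945039437578287 t 4.05 [-1.1 -0.3 -0.6]
```

>>> servo_tool:
  moves:
    - {"rot":[0,0,32.5],"slide":[45,2,-10],"claw":0}
    - {"rot":[0,0,32.5],"slide":[53.5,2.5,-20],"claw":0}
    - {"rot":[0,0,32.5],"slide":[53.5,2.5,-40],"claw":0}
    - {"rot":[0,0,32.5],"slide":[53.5,2.5,-65],"claw":0}
    - {"rot":[0,0,32.5],"slide":[53.5,2.5,-65],"claw":0}

```text
time_s: 4.55
eef_pos: [0.6494, -0.2182, 0.0391]
ee_rot: [[-0.999, 0.034, -0.005], [0.034, 0.999, 0.002], [0.005, 0.002, -1.0]]
force: [-0.5, 0.9, -0.7]
finger_gap: 0.0161
```

```bash
python3 ov.py o4 wrist 160 150 360 300 4 650,-218.5,88,50,74,12 650,-218.5,88,34,58,12; python3 st.py
```

```text
tcp [ 650.5 -218.5   40.9] yaw 87.8 gap 0.015893536294471086 t 4.6 [-0.6  0.9  0.1]
```

View pics/o4.png

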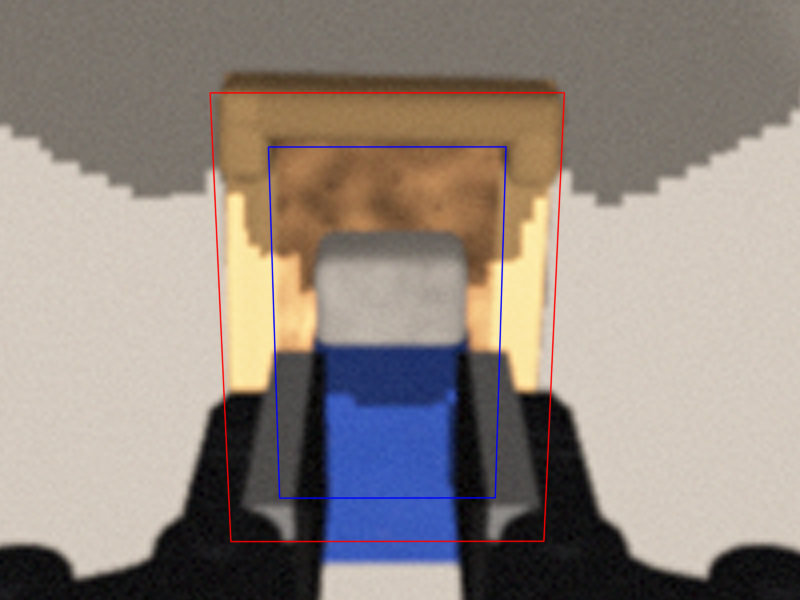

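>>> servo_tool:
  moves:
    - {"rot":[0,0,0],"slide":[0,0,-15],"claw":0}
    - {"rot":[0,0,0],"slide":[0,0,-29],"claw":0}
    - {"rot":[0,0,0],"slide":[0,0,-29],"claw":0}
    - {"rot":[0,0,0],"slide":[0,0,-29],"claw":40}
    - {"rot":[0,0,0],"slide":[0,0,-29],"claw":40}

```text
time_s: 5.1
eef_pos: [0.6526, -0.2186, 0.0126]
ee_rot: [[-0.999, 0.034, 0.001], [0.034, 0.999, -0.0], [-0.001, -0.0, -1.0]]
force: [-0.0, -0.1, 0.6]
finger_gap: 0.0343
```

>>> servo_tool:
  moves:
    - {"rot":[0,0,0],"slide":[0,0,0],"claw":45}
    - {"rot":[0,0,0],"slide":[0,0,20],"claw":50}
    - {"rot":[0,0,0],"slide":[0,0,60],"claw":100}
    - {"rot":[0,0,0],"slide":[0,0,100],"claw":100}
    - {"rot":[0,0,0],"slide":[0,0,100],"claw":100}

```text
time_s: 5.6
eef_pos: [0.6553, -0.2197, 0.1183]
ee_rot: [[-0.999, 0.034, 0.008], [0.034, 0.999, -0.004], [-0.009, -0.003, -1.0]]
force: [0.5, 0.7, -0.3]
finger_gap: 0.0835
```

```bash
python3 ov.py o5 wrist 160 100 360 250 4 650,-218.5,88,34,58,12; python3 look.py w4 eraser:.015 eraser_tray:.012
```

```text
cam [ 0.571 -0.216  0.257]
tcp [ 652.9 -218.7  113.5] yaw 88.1 gap 0.0852118028007611 t 5.7
eraser 0.79 [263. 186.] 1249 [ 649.4 -217.8   19.7   45.7   87.4]
eraser_tray 0.79 [245. 175.] 3676 [ 648.8 -218.5   49.2   74.9   87.1]
```

View pics/o5.png

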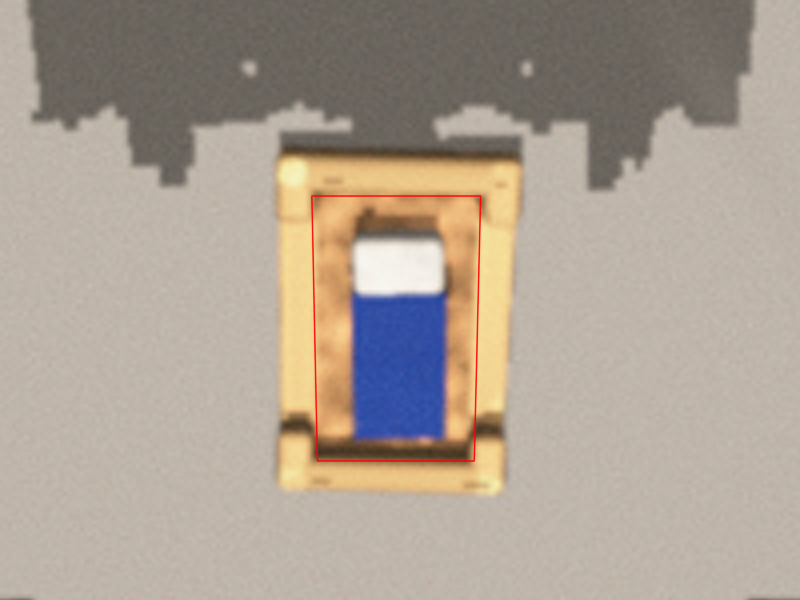

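Eraser is seated to within 1-2 mm. Next is the tape.

>>> servo_tool:
  moves:
    - {"rot":[0,0,0],"slide":[0,50,40],"claw":100}
    - {"rot":[0,0,0],"slide":[0,100,80],"claw":100}
    - {"rot":[0,0,0],"slide":[0,150,120],"claw":100}
    - {"rot":[0,0,0],"slide":[0,200,120],"claw":100}
    - {"rot":[0,0,0],"slide":[0,220,120],"claw":100}

```text
time_s: 6.3
eef_pos: [0.6522, -0.0033, 0.2313]
ee_rot: [[-0.999, 0.035, 0.0], [0.035, 0.999, -0.0], [-0.0, -0.0, -1.0]]
force: [0.2, -0.5, -0.5]
finger_gap: 0.0855
```

```bash
python3 st.py; python3 look.py w5 glue_holder:.03 tape_tray:.012 stapler:.04
```

```text
tcp [652.2  -3.3 231.3] yaw 88.0 gap 0.08552716831801448 t 6.3 [ 0.2 -0.5 -0.5]
cam [ 0.57  -0.     0.374]
tcp [652.2   4.1 232.4] yaw 88.2 gap 0.08528893877064027 t 6.35
glue_holder 0.83 [189. 150.] 2133 [635.2 -77.2  54.6  60.9  42.3]
tape_tray 0.81 [320. 145.] 4879 [640.1  68.1  62.5 111.7  86.8]
stapler 0.84 [215.   7.] 326 [497.5 -36.   13.3  32.9  -2. ]
stapler 0.75 [444. 140.] 1841 [632.5 196.7  35.   75.4 -86.3]
```

View pics/w5.png

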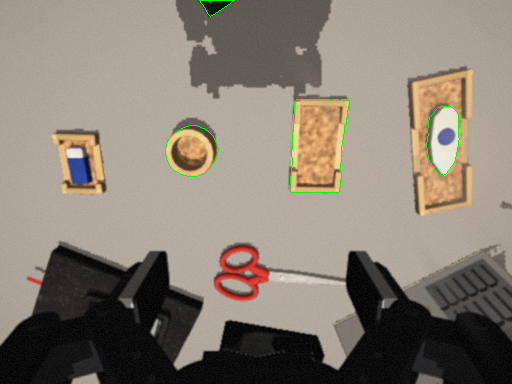

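>>> servo_tool:
  moves:
    - {"rot":[0,0,4],"slide":[-5,50,0],"claw":100}
    - {"rot":[0,0,4],"slide":[-10,100,-20],"claw":100}
    - {"rot":[0,0,4],"slide":[-13,150,-50],"claw":100}
    - {"rot":[0,0,4],"slide":[-13,200,-90],"claw":100}
    - {"rot":[0,0,4],"slide":[-13,211,-110],"claw":100}

```text
time_s: 7.0
eef_pos: [0.6394, 0.2071, 0.1193]
ee_rot: [[-0.999, -0.035, 0.0], [-0.035, 0.999, -0.0], [-0.0, -0.0, -1.0]]
force: [0.5, -0.7, -0.3]
finger_gap: 0.0853
```

```bash
grep -q sleep x 2>/dev/null; python3 -c "
from h import *
grab_frame('wrist')"; python3 look.py w6 correction_tape:.012 stapler_tray:.012 tape_tray:.012
```

```text
cam [0.555 0.208 0.256]
tcp [636.1 208.1 114.6] yaw 92.2 gap 0.08533681804499807 t 7.1
correction_tape 0.65 [261. 197.] 2928 [636.8 214.1  32.3  81.8 -88.8]
stapler_tray 0.77 [276. 187.] 11557 [644.2 216.5  66.1 164.5 -79.9]
tape_tray 0.87 [ 92. 184.] 9813 [638.8  71.9  65.5 111.6  86.9]
```

View pics/w6.png

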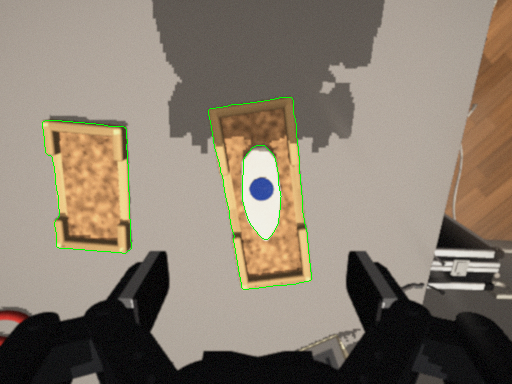

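>>> servo_tool:
  moves:
    - {"rot":[0,0,1],"slide":[0,3,-40],"claw":65}
    - {"rot":[0,0,1],"slide":[0,3,-70],"claw":65}
    - {"rot":[0,0,1],"slide":[0,3,-70],"claw":65}
    - {"rot":[0,0,1],"slide":[0,3,-70],"claw":65}
    - {"rot":[0,0,1],"slide":[0,3,-70],"claw":65}

```text
time_s: 7.75
eef_pos: [0.6409, 0.2088, 0.0532]
ee_rot: [[-0.999, -0.052, 0.003], [-0.052, 0.999, 0.001], [-0.003, 0.0, -1.0]]
force: [0.3, -0.5, -0.3]
finger_gap: 0.0555
```

```bash
python3 look.py w7 correction_tape:.012;python3 st.py
```

```text
cam [0.558 0.204 0.195]
tcp [640.7 209.   53.1] yaw 93.0 gap 0.05564448079204937 t 7.8
correction_tape 0.76 [267. 212.] 4851 [637.2 214.   32.8  83.1 -88.1]
tcp [640.6 209.1  52.9] yaw 93.0 gap 0.05539611720507936 t 7.85 [-0.6 -0.  -0.2]
```

View pics/w7.png

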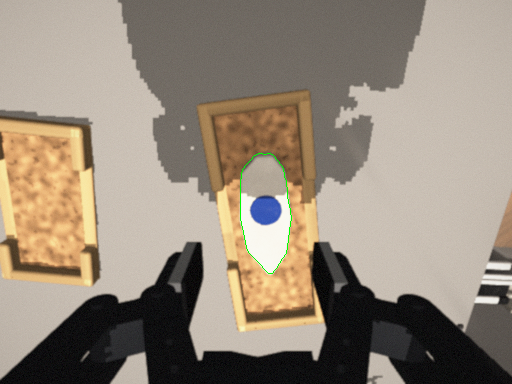

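>>> servo_tool:
  moves:
    - {"rot":[0,0,-1],"slide":[-2.5,5,-10],"claw":63}
    - {"rot":[0,0,-1],"slide":[-2.5,5,-32],"claw":63}
    - {"rot":[0,0,-1],"slide":[-2.5,5,-44],"claw":63}
    - {"rot":[0,0,-1],"slide":[-2.5,5,-44],"claw":40}
    - {"rot":[0,0,-1],"slide":[-2.5,5,-44],"claw":0}

```text
time_s: 8.35
eef_pos: [0.6368, 0.2143, 0.007]
ee_rot: [[-0.999, -0.036, -0.0], [-0.036, 0.999, -0.0], [0.0, -0.0, -1.0]]
force: [-0.6, 0.2, 0.5]
finger_gap: 0.0301
```

>>> servo_tool:
  moves:
    - {"rot":[0,0,0],"slide":[0,0,0],"claw":0}
    - {"rot":[0,0,0],"slide":[0,0,0],"claw":0}
    - {"rot":[0,0,0],"slide":[0,0,0],"claw":0}

```text
time_s: 8.65
eef_pos: [0.6372, 0.2143, 0.0075]
ee_rot: [[-0.999, -0.036, 0.001], [-0.036, 0.999, 0.0], [-0.001, 0.0, -1.0]]
force: [-0.0, -0.5, -0.6]
finger_gap: 0.0302
```

>>> servo_tool:
  moves:
    - {"rot":[0,0,0],"slide":[0,0,35],"claw":0}
    - {"rot":[0,0,-5],"slide":[0,-20,60],"claw":0}
    - {"rot":[0,0,-5],"slide":[0,-65,60],"claw":0}
    - {"rot":[0,0,-5],"slide":[0,-110,60],"claw":0}
    - {"rot":[0,0,-5],"slide":[2,-145,60],"claw":0}

```text
time_s: 9.15
eef_pos: [0.6387, 0.0672, 0.0675]
ee_rot: [[-0.999, 0.052, 0.001], [0.052, 0.999, -0.0], [-0.001, -0.0, -1.0]]
force: [1.1, -0.4, -0.4]
finger_gap: 0.0301
```

>>> servo_tool:
  moves:
    - {"rot":[0,0,0],"slide":[0,0,-20],"claw":0}
    - {"rot":[0,0,0],"slide":[0,0,-20],"claw":0}
    - {"rot":[0,0,0],"slide":[0,0,-20],"claw":0}

```text
time_s: 9.45
eef_pos: [0.6387, 0.0697, 0.0471]
ee_rot: [[-0.999, 0.051, -0.001], [0.051, 0.999, 0.0], [0.001, 0.0, -1.0]]
force: [-0.3, -0.3, 0.7]
finger_gap: 0.0302
```

```bash
python3 look.py w8 correction_tape:.05 tape_tray:.012;python3 ov.py o8 wrist 140 130 360 310 3 639.5,69,86.8,62,111,12 639.5,69,86.8,46,95,12
```

```text
cam [0.557 0.074 0.189]
tcp [639.   70.   47.4] yaw 87.1 gap 0.0299742663528709 t 9.5
correction_tape 0.79 [257. 252.] 7660 [641.4  69.4  31.6  87.6  89.2]
tape_tray 0.75 [262. 172.] 7312 [615.9  70.1  61.8  66.5  87. ]
```

View pics/o8.png

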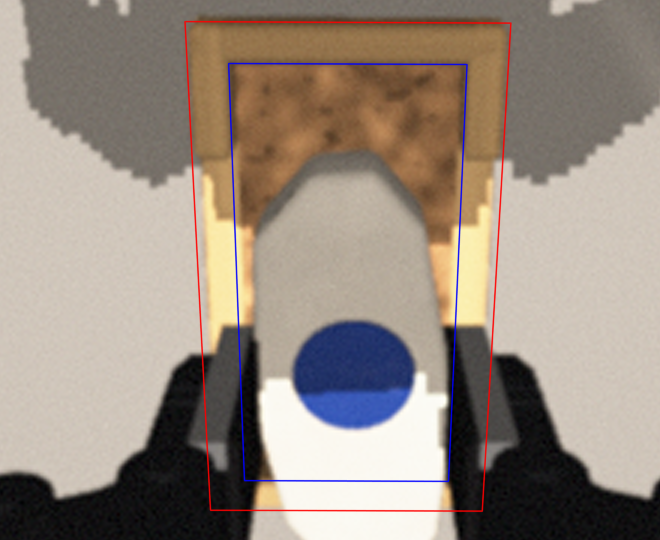

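>>> servo_tool:
  moves:
    - {"rot":[0,0,0],"slide":[0,0,-20],"claw":0}
    - {"rot":[0,0,0],"slide":[0,0,-38],"claw":0}
    - {"rot":[0,0,0],"slide":[0,0,-39],"claw":0}
    - {"rot":[0,0,0],"slide":[0,0,-39],"claw":55}
    - {"rot":[0,0,0],"slide":[0,0,-39],"claw":55}

```text
time_s: 10.15
eef_pos: [0.6391, 0.0696, 0.0084]
ee_rot: [[-0.999, 0.051, 0.0], [0.051, 0.999, -0.0], [-0.0, 0.0, -1.0]]
force: [-0.3, -0.1, 0.1]
finger_gap: 0.0469
```

>>> servo_tool:
  moves:
    - {"rot":[0,0,0],"slide":[0,0,0],"claw":55}
    - {"rot":[0,0,0],"slide":[0,0,15],"claw":55}
    - {"rot":[0,0,0],"slide":[0,0,50],"claw":70}
    - {"rot":[0,0,0],"slide":[0,0,90],"claw":100}
    - {"rot":[0,0,0],"slide":[0,0,90],"claw":100}

```text
time_s: 10.65
eef_pos: [0.6419, 0.0694, 0.1044]
ee_rot: [[-0.999, 0.051, 0.009], [0.051, 0.999, 0.0], [-0.009, 0.001, -1.0]]
force: [0.9, 0.2, -0.5]
finger_gap: 0.0847
```

```bash
python3 look.py w9 correction_tape:.014 tape_tray:.012;python3 ov.py o9 wrist 140 100 360 280 3 639.5,69,86.8,62,111,12 639.5,69,86.8,46,95,12
```

```text
cam [0.559 0.074 0.246]
tcp [640.7  69.3 101.9] yaw 87.1 gap 0.0853103204587484 t 10.7
correction_tape 0.96 [259. 187.] 3203 [639.   70.2  33.   81.1  88.3]
tape_tray 0.94 [237. 180.] 6731 [638.9  69.   61.3 109.9  86.8]
```

View pics/o9.png

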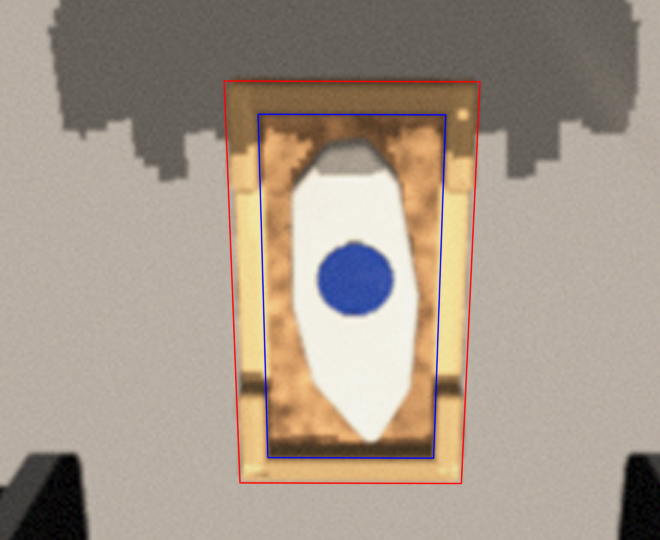

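>>> servo_tool:
  moves:
    - {"rot":[0,0,-60],"slide":[-15,-5,45],"claw":100}
    - {"rot":[0,0,-60],"slide":[-60,-22,60],"claw":100}
    - {"rot":[0,0,-60],"slide":[-105,-40,60],"claw":100}
    - {"rot":[0,0,-60],"slide":[-150,-55,60],"claw":100}
    - {"rot":[0,0,-60],"slide":[-185,-68,60],"claw":100}

```text
time_s: 11.35
eef_pos: [0.4505, 0.001, 0.1572]
ee_rot: [[-0.691, 0.723, -0.003], [0.723, 0.691, 0.0], [0.002, -0.002, -1.0]]
force: [0.2, -1.0, -0.7]
finger_gap: 0.0856
```

>>> servo_tool:
  moves:
    - {"rot":[0,0,-20],"slide":[0,0,0],"claw":100}
    - {"rot":[0,0,-20],"slide":[0,0,0],"claw":100}
    - {"rot":[0,0,-20],"slide":[0,0,0],"claw":100}
    - {"rot":[0,0,-20],"slide":[0,0,0],"claw":100}

```text
time_s: 11.75
eef_pos: [0.4533, 0.0013, 0.1574]
ee_rot: [[-0.407, 0.913, -0.002], [0.913, 0.407, 0.0], [0.001, -0.001, -1.0]]
force: [0.5, 0.4, 0.2]
finger_gap: 0.0854
```

```bash
python3 look.py w10 stapler:.043 binder_clip:.02 glue_stick:0.0
```

```text
cam [0.42  0.076 0.3  ]
tcp [453.4   1.3 157.4] yaw 24.2 gap 0.08551841340696718 t 11.8
stapler 0.67 [255. 170.] 5071 [448.3   5.8  32.9 127.6  27.6]
binder_clip 0.74 [313.  62.] 819 [454.6 115.2  22.1  33.1   9.5]
```

View pics/w10.png

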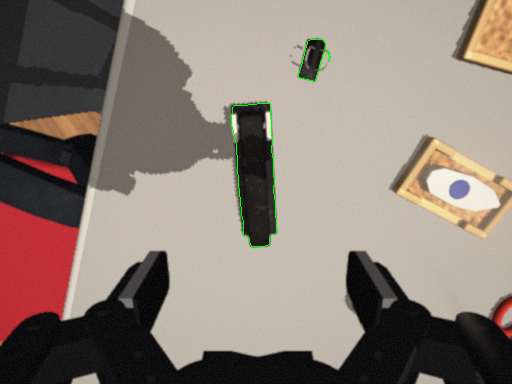

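```bash
python3 ov.py o10 wrist 180 80 340 280 3 450,3,27.5,36,134,5 450,3,27.5,20,134,43
```

```text
(no output)
```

View pics/o10.png

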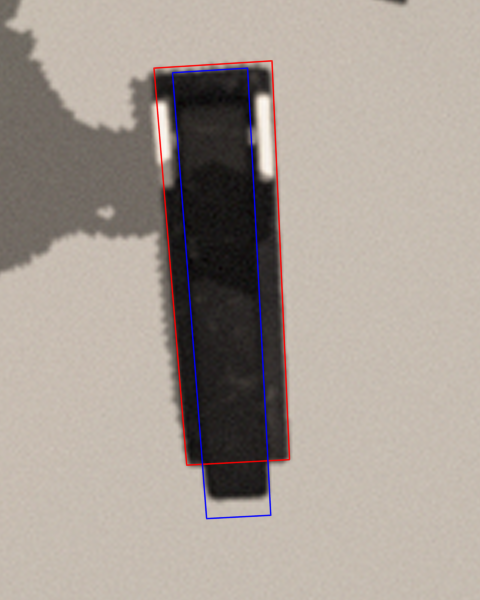

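>>> servo_tool:
  moves:
    - {"rot":[0,0,3.3],"slide":[-3.5,2,-45],"claw":70}
    - {"rot":[0,0,3.3],"slide":[-3.5,2,-90],"claw":60}
    - {"rot":[0,0,3.3],"slide":[-3.5,2,-125],"claw":60}
    - {"rot":[0,0,3.3],"slide":[-3.5,2,-139],"claw":60}
    - {"rot":[0,0,3.3],"slide":[-3.5,2,-139],"claw":60}

```text
time_s: 12.5
eef_pos: [0.4492, 0.0034, 0.0172]
ee_rot: [[-0.461, 0.888, -0.004], [0.888, 0.461, 0.0], [0.002, -0.003, -1.0]]
force: [0.3, 0.1, -0.8]
finger_gap: 0.0512
```

```bash
python3 look.py w11 stapler:.043; python3 st.py
```

```text
cam [0.412 0.076 0.16 ]
tcp [449.9   3.4  18.4] yaw 27.4 gap 0.05165559296416707 t 12.55
stapler 0.97 [259. 226.] 15400 [442.6  16.3  30.6 109.8  27.7]
stapler 0.75 [383.  46.] 3555 [447.8 108.   24.2  28.    9.7]
tcp [450.5   3.3  19.2] yaw 27.4 gap 0.05149651652821003 t 12.6 [-0.2  0.4 -0.3]
```

View pics/w11.png

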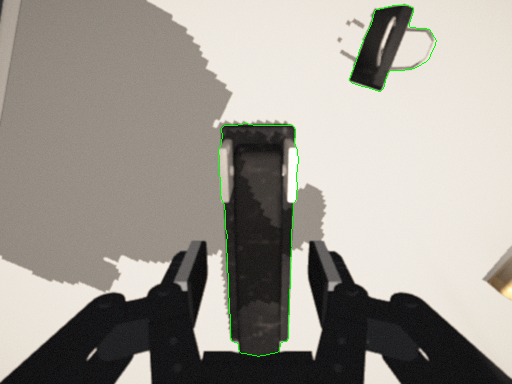

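Stapler is centred between the fingers, with its arm at about (260,250). Next I close.

>>> servo_tool:
  moves:
    - {"rot":[0,0,0],"slide":[0,0,0],"claw":0}
    - {"rot":[0,0,0],"slide":[0,0,0],"claw":0}
    - {"rot":[0,0,0],"slide":[0,0,0],"claw":0}
    - {"rot":[0,0,0],"slide":[0,0,0],"claw":0}
    - {"rot":[0,0,0],"slide":[0,0,0],"claw":0}

```text
time_s: 13.1
eef_pos: [0.4508, 0.0031, 0.0199]
ee_rot: [[-0.46, 0.888, 0.002], [0.888, 0.46, -0.0], [-0.001, 0.001, -1.0]]
force: [-1.4, -1.6, 11.5]
finger_gap: 0.019
```

>>> servo_tool:
  moves:
    - {"rot":[0,0,0],"slide":[0,0,10],"claw":0}
    - {"rot":[0,0,0],"slide":[0,0,30],"claw":0}
    - {"rot":[0,0,0],"slide":[0,0,60],"claw":0}
    - {"rot":[0,0,0],"slide":[0,0,80],"claw":0}
    - {"rot":[0,0,0],"slide":[0,0,80],"claw":0}

```text
time_s: 13.6
eef_pos: [0.4517, 0.0032, 0.1017]
ee_rot: [[-0.46, 0.888, 0.005], [0.888, 0.46, -0.001], [-0.003, 0.004, -1.0]]
force: [-0.1, -0.6, -3.1]
finger_gap: 0.0191
```

```bash
python3 look.py w12 stapler:.123; python3 st.py
```

```text
cam [0.413 0.076 0.244]
tcp [451.1   3.2 100.4] yaw 27.4 gap 0.01922946347362094 t 13.65
stapler 0.65 [256. 215.] 13548 [445.6  13.7  30.9 115.   28.2]
tcp [450.5   3.3  99.4] yaw 27.4 gap 0.019123417199716206 t 13.7 [-0.6 -0.2 -3.2]
```

View pics/w12.png

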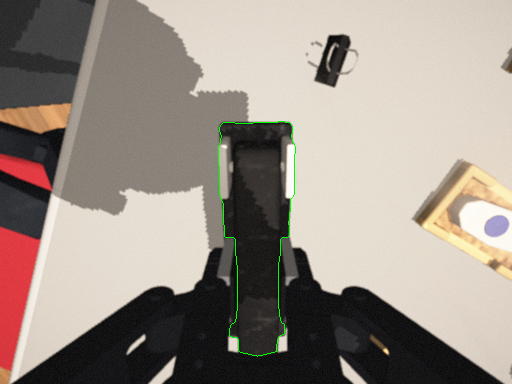

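>>> servo_tool:
  moves:
    - {"rot":[0,0,72.7],"slide":[35,20,0],"claw":0}
    - {"rot":[0,0,72.7],"slide":[75,55,0],"claw":0}
    - {"rot":[0,0,72.7],"slide":[110,85,0],"claw":0}
    - {"rot":[0,0,72.7],"slide":[140,120,0],"claw":0}
    - {"rot":[0,0,72.7],"slide":[165,155,0],"claw":0}

```text
time_s: 14.2
eef_pos: [0.6162, 0.1597, 0.0973]
ee_rot: [[-0.944, 0.33, -0.002], [0.33, 0.944, -0.0], [0.001, -0.001, -1.0]]
force: [0.8, -0.3, -1.8]
finger_gap: 0.0191
```

```bash
python3 st.py
```

```text
tcp [616.2 159.7  97.3] yaw 70.7 gap 0.019129768390674186 t 14.2 [ 0.8 -0.3 -1.8]
```

>>> servo_tool:
  moves:
    - {"rot":[0,0,29.7],"slide":[28.5,35,0],"claw":0}
    - {"rot":[0,0,29.7],"slide":[28.5,58,0],"claw":0}
    - {"rot":[0,0,29.7],"slide":[28.5,58,-10],"claw":0}
    - {"rot":[0,0,29.7],"slide":[28.5,58,-30],"claw":0}
    - {"rot":[0,0,29.7],"slide":[28.5,58,-40],"claw":0}

```text
time_s: 14.7
eef_pos: [0.6423, 0.2161, 0.0559]
ee_rot: [[-0.984, -0.176, -0.004], [-0.176, 0.984, -0.001], [0.004, -0.0, -1.0]]
force: [-0.1, 0.2, -2.5]
finger_gap: 0.0193
```

```bash
python3 -c "
from h import *
for i in range(2): grab_frame('wrist')"; python3 look.py w13 stapler_tray:.012;python3 ov.py o13 wrist 120 110 380 310 3 644.2,216.5,100.1,66,164,12 644.2,216.5,100.1,50,148,12;python3 st.py
```

```text
cam [0.562 0.202 0.199]
tcp [643.1 215.9  57.7] yaw 99.9 gap 0.01878951523950249 t 14.85
stapler_tray 0.92 [262. 123.] 6975 [613.2 211.3  65.7 100.3 -79.6]
tcp [644.1 216.1  59.2] yaw 100.0 gap 0.019208614612859932 t 14.95 [-0.4  0.6 -0.9]
```

View pics/o13.png

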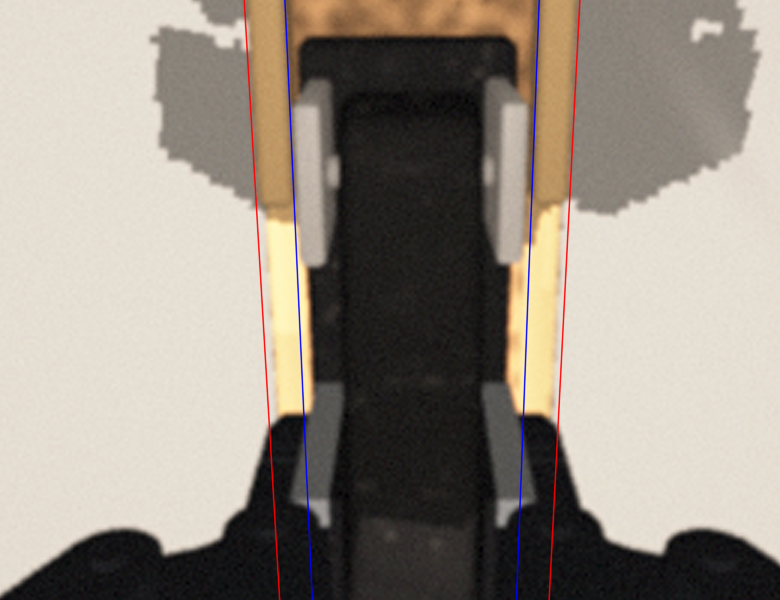

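>>> servo_tool:
  moves:
    - {"rot":[0,0,0],"slide":[0,0,-12],"claw":0}
    - {"rot":[0,0,0],"slide":[0,0,-24],"claw":0}
    - {"rot":[0,0,0],"slide":[0,0,-32],"claw":0}
    - {"rot":[0,0,0],"slide":[0,0,-36],"claw":0}
    - {"rot":[0,0,0],"slide":[0,0,-36],"claw":0}

```text
time_s: 15.45
eef_pos: [0.6436, 0.216, 0.0227]
ee_rot: [[-0.985, -0.174, -0.001], [-0.174, 0.985, -0.0], [0.001, -0.0, -1.0]]
force: [-0.6, -0.2, -2.0]
finger_gap: 0.0189
```

>>> servo_tool:
  moves:
    - {"rot":[0,0,0],"slide":[0,0,0],"claw":20}
    - {"rot":[0,0,0],"slide":[0,0,0],"claw":60}
    - {"rot":[0,0,0],"slide":[0,0,0],"claw":60}
    - {"rot":[0,0,0],"slide":[0,0,0],"claw":60}

```text
time_s: 15.85
eef_pos: [0.644, 0.2164, 0.0229]
ee_rot: [[-0.985, -0.175, 0.0], [-0.175, 0.985, 0.0], [-0.0, -0.0, -1.0]]
force: [0.1, 0.5, 0.3]
finger_gap: 0.0512
```

>>> servo_tool:
  moves:
    - {"rot":[0,0,0],"slide":[0,0,30],"claw":60}
    - {"rot":[0,0,0],"slide":[0,0,70],"claw":60}
    - {"rot":[0,0,0],"slide":[0,0,110],"claw":100}
    - {"rot":[0,0,0],"slide":[0,0,130],"claw":100}
    - {"rot":[0,0,0],"slide":[0,0,130],"claw":100}

```text
time_s: 16.35
eef_pos: [0.6456, 0.2168, 0.1566]
ee_rot: [[-0.985, -0.175, 0.006], [-0.175, 0.985, 0.001], [-0.006, 0.0, -1.0]]
force: [-0.1, 0.6, -0.6]
finger_gap: 0.0852
```

```bash
python3 look.py w14 stapler_tray:.012;python3 ov.py o14 wrist 140 80 400 280 3 644.2,216.5,100.1,66,164,12 644.2,216.5,100.1,36,134,8 644.2,216.5,100.1,50,148,12;python3 st.py
```

```text
cam [0.564 0.202 0.298]
tcp [644.6 216.5 154.4] yaw 100.1 gap 0.08523303363101947 t 16.4
stapler_tray 0.55 [275. 156.] 5957 [644.  216.5  65.8 162.  -79.7]
tcp [643.4 216.2 152.1] yaw 100.1 gap 0.08545383545481347 t 16.5 [-0.2  0.2 -0.7]
```

View pics/o14.png

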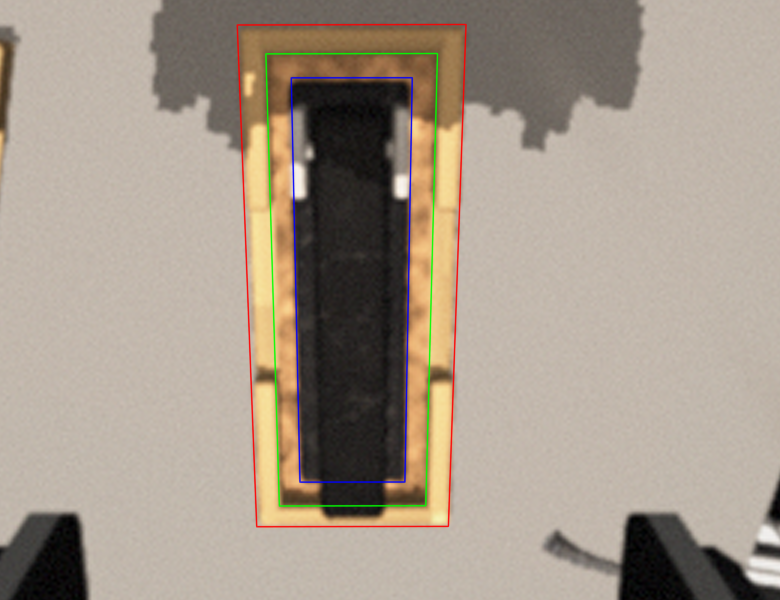

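>>> servo_tool:
  moves:
    - {"rot":[0,0,0],"slide":[-10,2,45],"claw":100}
    - {"rot":[0,0,0],"slide":[-55,5,65],"claw":100}
    - {"rot":[0,0,0],"slide":[-100,10,75],"claw":100}
    - {"rot":[0,0,0],"slide":[-150,13,75],"claw":100}
    - {"rot":[0,0,0],"slide":[-190,15,75],"claw":100}

```text
time_s: 17.0
eef_pos: [0.4508, 0.231, 0.2269]
ee_rot: [[-0.985, -0.175, -0.002], [-0.175, 0.985, -0.001], [0.002, -0.0, -1.0]]
force: [-0.6, 0.3, 0.3]
finger_gap: 0.0852
```

>>> servo_tool:
  moves:
    - {"rot":[0,0,0],"slide":[-10,0,0],"claw":100}
    - {"rot":[0,0,0],"slide":[-10,0,0],"claw":100}

```text
time_s: 17.2
eef_pos: [0.4423, 0.2312, 0.2273]
ee_rot: [[-0.984, -0.176, -0.002], [-0.176, 0.984, -0.001], [0.002, -0.0, -1.0]]
force: [0.3, 0.0, 0.6]
finger_gap: 0.0852
```

```bash
python3 look.py w15 glue_stick:.09 binder_clip:.02;python3 st.py
```

```text
cam [0.362 0.217 0.37 ]
tcp [443.9 231.3 227.4] yaw 100.1 gap 0.08558533652390758 t 17.25
glue_stick 0.78 [256. 167.] 948 [428.6 226.   26.2  39.   82.1]
binder_clip 0.73 [160. 154.] 409 [450.3 119.4  16.2  35.5  10.1]
tcp [445.1 231.3 227.5] yaw 100.0 gap 0.0852354672413166 t 17.35 [-0.1  0.2 -0. ]
```

View pics/w15.png

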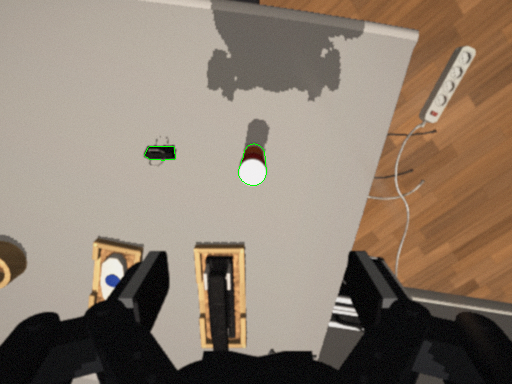

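```bash
python3 - <<'E'
from h import *
f=grab_frame("wrist");m=masks_of("wrist","glue_stick")[0]["region"]
img=f["img"].astype(int);w=m&(img.min(2)>140)
ys,xs=np.nonzero(w);c,r=cv2.minEnclosingCircle(np.c_[xs,ys].astype(np.float32));print(c,r,P(f,[c],.09), P(f,[[c[0]-r,c[1]],[c[0]+r,c[1]]],.09))
# base: project circle model overlay
i2=np.ascontiguousarray(cv2.resize(f["img"],None,fx=4,fy=4,interpolation=cv2.INTER_CUBIC));f["mtx"]=np.diag([4,4,1.])@f["mtx"]
x=P(dict(f,mtx=f["mtx"]),[np.array(c)*4+1.5],.09)[0]
t=np.linspace(0,2*np.pi,60)
for z,col in((.09,(0,255,0)),(0,(0,0,255))):
    p=proj(f,np.c_[x[0]+.0135*np.cos(t),x[1]+.0135*np.sin(t),0*t+z]);cv2.polylines(i2,[p.astype(int)],True,col)
cv2.imwrite("pics/o15.png",i2[440:840,820:1220,::-1])
E
python3 st.py
```

```text
(252.60360717773438, 168.29730224609375) 13.79631233215332 [[0.43493347 0.2252938  0.09      ]] [[0.43714922 0.21269709 0.09      ]
 [0.43271767 0.23789074 0.09      ]]
tcp [445.  231.2 227.5] yaw 100.0 gap 0.08583886509407766 t 17.45 [ 0.1 -0.4  0.4]
```

View pics/o15.png

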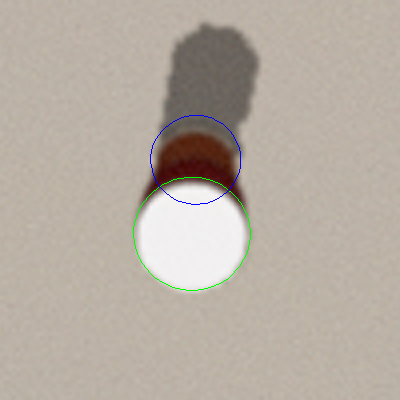

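>>> servo_tool:
  moves:
    - {"rot":[0,0,0],"slide":[-10,-6,-45],"claw":100}
    - {"rot":[0,0,0],"slide":[-10,-6,-90],"claw":100}
    - {"rot":[0,0,0],"slide":[-10,-6,-130],"claw":100}
    - {"rot":[0,0,0],"slide":[-10,-6,-165],"claw":100}
    - {"rot":[0,0,0],"slide":[-10,-6,-177],"claw":100}

```text
time_s: 17.95
eef_pos: [0.4332, 0.2246, 0.0475]
ee_rot: [[-0.985, -0.174, -0.004], [-0.174, 0.985, -0.001], [0.004, -0.001, -1.0]]
force: [0.3, 0.1, 0.7]
finger_gap: 0.085
```

```bash
python3 look.py w16 glue_stick:.09;python3 st.py
```

```text
cam [0.353 0.211 0.19 ]
tcp [433.1 224.5  47.2] yaw 100.0 gap 0.08569001426390044 t 18.0
glue_stick 0.67 [258. 283.] 6669 [418.9 222.3  25.4  58.1 -80. ]
tcp [433.5 224.8  48.8] yaw 100.0 gap 0.08532415491322803 t 18.05 [-0.3 -0.5  0.7]
```

View pics/w16.png

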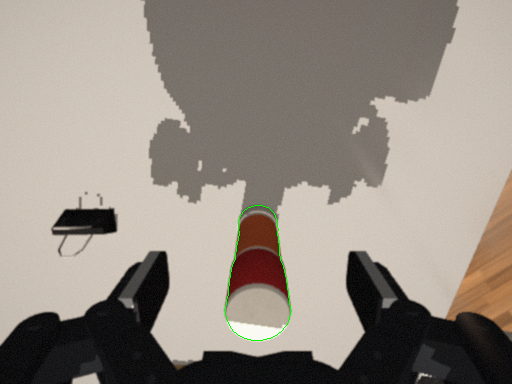

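>>> servo_tool:
  moves:
    - {"rot":[0,0,0],"slide":[0,0,0],"claw":50}
    - {"rot":[0,0,0],"slide":[0,0,0],"claw":40}
    - {"rot":[0,0,0],"slide":[0,0,0],"claw":35}
    - {"rot":[0,0,0],"slide":[0,0,0],"claw":0}
    - {"rot":[0,0,0],"slide":[0,0,0],"claw":0}

```text
time_s: 18.55
eef_pos: [0.4344, 0.2255, 0.0517]
ee_rot: [[-0.985, -0.175, 0.001], [-0.175, 0.985, 0.001], [-0.002, 0.0, -1.0]]
force: [-1.3, -0.3, 9.1]
finger_gap: 0.0251
```

>>> servo_tool:
  moves:
    - {"rot":[0,0,0],"slide":[0,0,0],"claw":0}
    - {"rot":[0,0,0],"slide":[0,0,0],"claw":0}
    - {"rot":[0,0,0],"slide":[0,0,15],"claw":0}
    - {"rot":[0,0,0],"slide":[0,0,50],"claw":0}
    - {"rot":[0,0,0],"slide":[0,0,70],"claw":0}

```text
time_s: 19.05
eef_pos: [0.4342, 0.2254, 0.1229]
ee_rot: [[-0.985, -0.175, 0.001], [-0.175, 0.985, 0.001], [-0.001, 0.0, -1.0]]
force: [0.3, 0.1, -0.8]
finger_gap: 0.025
```

```bash
python3 look.py w17 glue_stick:.09;python3 st.py
```

```text
cam [0.353 0.211 0.265]
tcp [435.3 225.9 125.2] yaw 100.1 gap 0.02561279354054563 t 19.1
glue_stick 0.94 [257. 273.] 6235 [464.4 231.1  41.5  96.2 -80. ]
tcp [435.2 225.8 123.5] yaw 100.1 gap 0.024908509970775983 t 19.15 [-0.2 -0.5 -1. ]
```

View pics/w17.png

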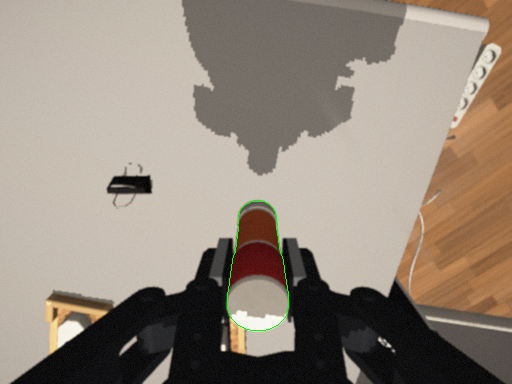

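>>> servo_tool:
  moves:
    - {"rot":[0,0,0],"slide":[20,-35,25],"claw":0}
    - {"rot":[0,0,0],"slide":[48,-75,30],"claw":0}
    - {"rot":[0,0,0],"slide":[76,-115,30],"claw":0}
    - {"rot":[0,0,0],"slide":[104,-155,30],"claw":0}
    - {"rot":[0,0,0],"slide":[130,-195,30],"claw":0}

```text
time_s: 19.65
eef_pos: [0.5646, 0.0284, 0.1504]
ee_rot: [[-0.985, -0.174, -0.0], [-0.174, 0.985, 0.0], [0.0, 0.0, -1.0]]
force: [0.3, 0.7, -1.0]
finger_gap: 0.0251
```

>>> servo_tool:
  moves:
    - {"rot":[0,0,0],"slide":[20,-40,0],"claw":0}
    - {"rot":[0,0,0],"slide":[45,-50,0],"claw":0}
    - {"rot":[0,0,0],"slide":[45,-50,0],"claw":0}
    - {"rot":[0,0,0],"slide":[45,-50,0],"claw":0}

```text
time_s: 20.05
eef_pos: [0.6084, -0.0199, 0.1499]
ee_rot: [[-0.985, -0.174, -0.001], [-0.174, 0.985, 0.0], [0.001, 0.0, -1.0]]
force: [-0.6, 0.6, -0.5]
finger_gap: 0.0254
```

```bash
python3 look.py w18 glue_holder:.03;python3 st.py
```

```text
cam [ 0.528 -0.034  0.292]
tcp [608.  -19.4 150.1] yaw 100.1 gap 0.02500910349377307 t 20.1
glue_holder 0.65 [192. 197.] 3096 [633.  -77.1  52.6  62.4  58.3]
tcp [607.8 -19.1 150.4] yaw 100.1 gap 0.024918031258980403 t 20.15 [-0.5 -0.3 -0.8]
```

View pics/w18.png

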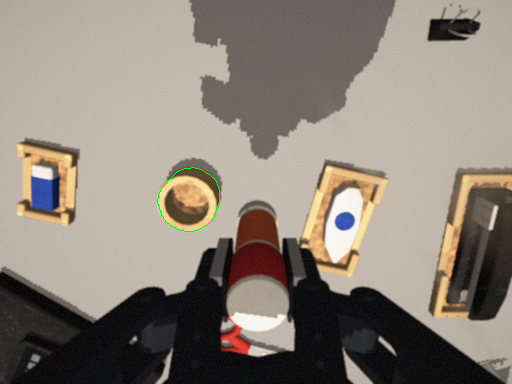

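```bash
cat > circ.py <<'E'
from h import *
import sys
n,cx,cy,x0,y0=sys.argv[1],*map(float,sys.argv[2:6])
f=grab_frame("wrist")
i2=np.ascontiguousarray(cv2.resize(f["img"],None,fx=5,fy=5,interpolation=cv2.INTER_CUBIC));f["mtx"]=np.diag([5,5,1.])@f["mtx"];f["mtx"][:2,2]+=2
t=np.linspace(0,2*np.pi,60)
for r,z,col in((27.5,30,(255,0,0)),(20,30,(0,0,255)),(28.5,0,(0,255,0))):
    p=proj(f,np.c_[cx+r*np.cos(t),cy+r*np.sin(t),0*t+z]/1000);cv2.polylines(i2,[p.astype(int)],True,col)
x0=int(x0*5);y0=int(y0*5)
cv2.imwrite(f"pics/{n}.png",i2[y0:y0+500,x0:x0+600,::-1])
E
python3 circ.py o18 634.5 -79.5 140 150
```

```text
(no output)
```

View pics/o18.png

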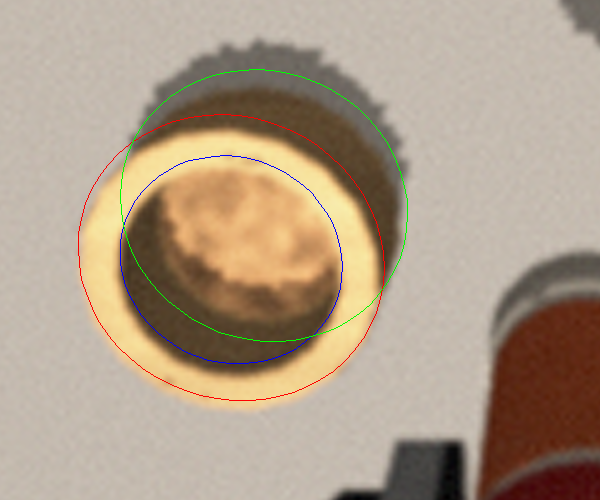

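>>> servo_tool:
  moves:
    - {"rot":[0,0,0],"slide":[20,-40,0],"claw":0}
    - {"rot":[0,0,0],"slide":[28,-60,0],"claw":0}
    - {"rot":[0,0,0],"slide":[28,-60,-25],"claw":0}
    - {"rot":[0,0,0],"slide":[28,-60,-50],"claw":0}
    - {"rot":[0,0,0],"slide":[28,-60,-50],"claw":0}

```text
time_s: 20.7
eef_pos: [0.6346, -0.0791, 0.0981]
ee_rot: [[-0.985, -0.175, -0.005], [-0.175, 0.985, 0.001], [0.005, 0.002, -1.0]]
force: [-0.5, 1.0, -1.6]
finger_gap: 0.0251
```

```bash
python3 st.py; python3 circ.py o19 636.5 -79.3 200 180; python3 st.py
```

```text
tcp [634.6 -79.1  98.1] yaw 100.1 gap 0.025102507206231573 t 20.7 [-0.5  1.  -1.6]
tcp [635.6 -79.2  99.9] yaw 100.1 gap 0.0248918104674465 t 20.75 [0.8 0.2 0.9]
```

View pics/o19.png

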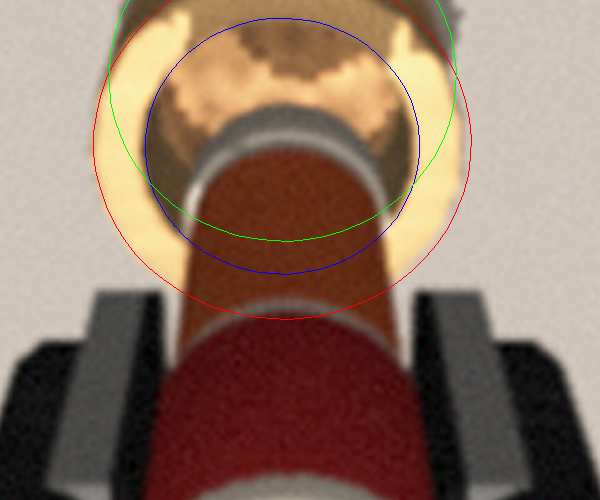

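>>> servo_tool:
  moves:
    - {"rot":[0,0,0],"slide":[0,0,-10],"claw":0}
    - {"rot":[0,0,0],"slide":[0,0,-20],"claw":0}
    - {"rot":[0,0,0],"slide":[0,0,-30],"claw":0}
    - {"rot":[0,0,0],"slide":[0,0,-30],"claw":0}

```text
time_s: 21.15
eef_pos: [0.6361, -0.0795, 0.0695]
ee_rot: [[-0.985, -0.175, -0.002], [-0.175, 0.985, 0.0], [0.002, 0.001, -1.0]]
force: [-0.2, -0.0, -0.9]
finger_gap: 0.0254
```

>>> servo_tool:
  moves:
    - {"rot":[0,0,0],"slide":[0,0,-8],"claw":0}
    - {"rot":[0,0,0],"slide":[0,0,-14],"claw":0}
    - {"rot":[0,0,0],"slide":[0,0,-15],"claw":0}
    - {"rot":[0,0,0],"slide":[0,0,-15],"claw":0}

```text
time_s: 21.55
eef_pos: [0.6368, -0.0797, 0.0557]
ee_rot: [[-0.985, -0.175, -0.0], [-0.175, 0.985, 0.0], [0.0, 0.0, -1.0]]
force: [-0.8, -0.6, -0.4]
finger_gap: 0.0252
```

>>> servo_tool:
  moves:
    - {"rot":[0,0,0],"slide":[0,0,-1],"claw":0}
    - {"rot":[0,0,0],"slide":[0,0,-1],"claw":36}
    - {"rot":[0,0,0],"slide":[0,0,-1],"claw":42}
    - {"rot":[0,0,0],"slide":[0,0,-1],"claw":60}
    - {"rot":[0,0,0],"slide":[0,0,-1],"claw":80}

```text
time_s: 22.05
eef_pos: [0.6369, -0.0797, 0.055]
ee_rot: [[-0.985, -0.175, 0.0], [-0.175, 0.985, -0.0], [-0.0, -0.0, -1.0]]
force: [0.1, -0.2, 0.1]
finger_gap: 0.0638
```

>>> servo_tool:
  moves:
    - {"rot":[0,0,0],"slide":[0,0,0],"claw":90}
    - {"rot":[0,0,0],"slide":[0,0,20],"claw":90}
    - {"rot":[0,0,0],"slide":[0,0,60],"claw":90}
    - {"rot":[0,0,0],"slide":[0,0,110],"claw":90}
    - {"rot":[0,0,0],"slide":[0,0,150],"claw":90}

```text
time_s: 22.55
eef_pos: [0.637, -0.0798, 0.2075]
ee_rot: [[-0.985, -0.175, 0.001], [-0.175, 0.985, -0.0], [-0.001, -0.0, -1.0]]
force: [0.6, 0.2, -1.1]
finger_gap: 0.0767
```

```bash
python3 look.py w20 glue_stick:.093; python3 st.py; python3 circ.py o20 636.5 -79.3 200 110
```

```text
cam [ 0.556 -0.094  0.35 ]
tcp [639.6 -80.3 214.1] yaw 100.1 gap 0.07700563216977799 t 22.6
glue_stick 0.93 [258. 181.] 1144 [629.5 -81.2  24.4  42.9 -80. ]
tcp [639.5 -80.3 211. ] yaw 100.1 gap 0.0769229414443313 t 22.65 [ 0.1 -0.4 -1.4]
```

View pics/o20.png

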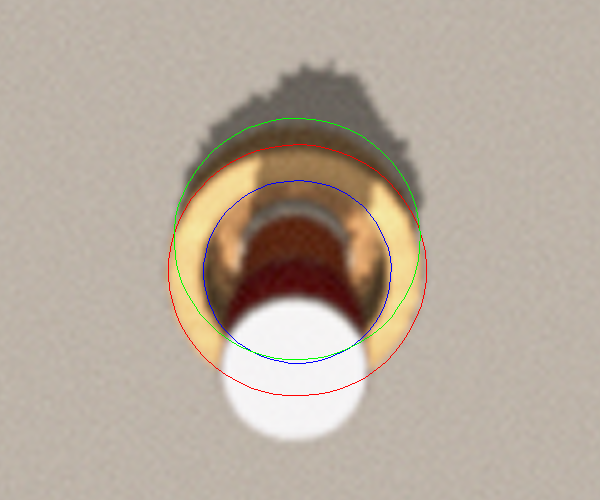

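View pics/w20.png

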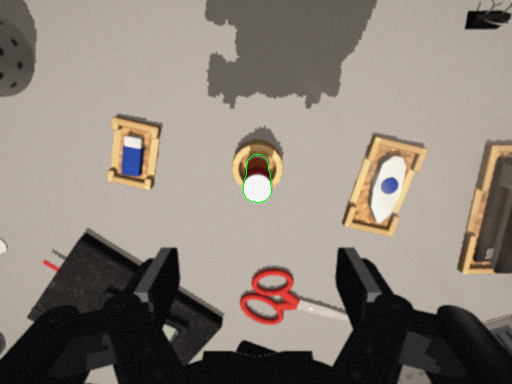

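>>> servo_tool:
  moves:
    - {"rot":[0,0,0],"slide":[-30,-30,30],"claw":90}
    - {"rot":[0,0,0],"slide":[-60,-65,50],"claw":90}
    - {"rot":[0,0,0],"slide":[-90,-100,50],"claw":90}
    - {"rot":[0,0,0],"slide":[-120,-135,50],"claw":90}
    - {"rot":[0,0,0],"slide":[-150,-170,50],"claw":90}

```text
time_s: 23.2
eef_pos: [0.4851, -0.2505, 0.2541]
ee_rot: [[-0.985, -0.175, -0.001], [-0.175, 0.985, 0.001], [0.001, 0.001, -1.0]]
force: [0.5, -0.9, 1.0]
finger_gap: 0.0771
```

>>> servo_tool:
  moves:
    - {"rot":[0,0,0],"slide":[-30,-40,0],"claw":90}
    - {"rot":[0,0,0],"slide":[-60,-80,0],"claw":90}
    - {"rot":[0,0,0],"slide":[-90,-120,0],"claw":90}
    - {"rot":[0,0,0],"slide":[-120,-160,0],"claw":90}
    - {"rot":[0,0,0],"slide":[-150,-200,0],"claw":90}

```text
time_s: 23.7
eef_pos: [0.3351, -0.4507, 0.2539]
ee_rot: [[-0.985, -0.175, -0.001], [-0.175, 0.985, 0.001], [0.0, 0.001, -1.0]]
force: [1.6, -0.2, -0.2]
finger_gap: 0.0769
```

```bash
python3 st.py; python3 - <<'E'
from h import *
f=grab_frame("side");cv2.imwrite("pics/sideF.png",f["img"][:,:,::-1])
f=grab_frame("top")
for n,z in dict(stapler=.02,correction_tape=.015,eraser=.015,glue_stick=.093,stapler_tray=.012,tape_tray=.012,eraser_tray=.012,binder_clip=.02,mug=.091).items():
    for r in masks_of("top",n)[:1]: print(n,round(r["conf"],2),rect(f,r["region"],z))
cv2.imwrite("pics/topF.png",cv2.resize(f["img"][120:260,100:420],None,fx=2.5,fy=2.5,interpolation=cv2.INTER_CUBIC)[:,:,::-1])
E
```

```text
tcp [ 335.1 -450.7  253.9] yaw 100.1 gap 0.07692956707996905 t 23.7 [ 1.6 -0.2 -0.2]
stapler 0.81 [646.9 216.4  42.9 143.3 -79.6]
correction_tape 0.74 [638.8  70.4  31.1  78.5 -88.7]
eraser 0.47 [ 650.5 -217.8   51.9   74.8   87.7]
glue_stick 0.69 [626.6 -80.3  23.9  47.4  89.8]
stapler_tray 0.9 [644.9 214.8  69.5 166.4 -79.7]
tape_tray 0.85 [640.   67.1  65.3 112.7  87.1]
eraser_tray 0.8 [ 650.  -216.9   49.4   76.4   87.7]
binder_clip 0.51 [453.3 115.3  14.7  27.2   2.3]
mug 0.67 [ 568.5 -359.3   80.8  117.5   46.8]
```

View pics/topF.png

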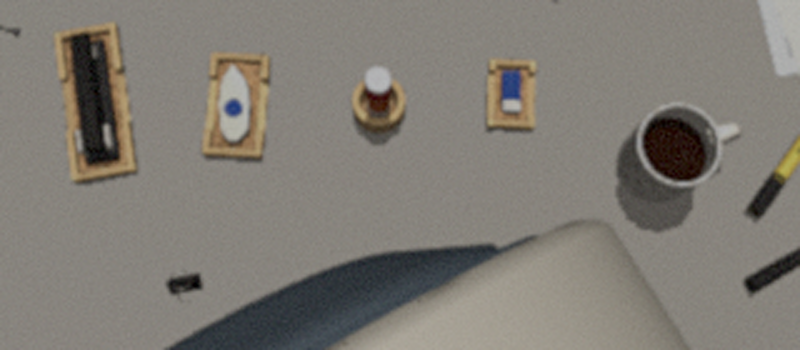

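View pics/sideF.png

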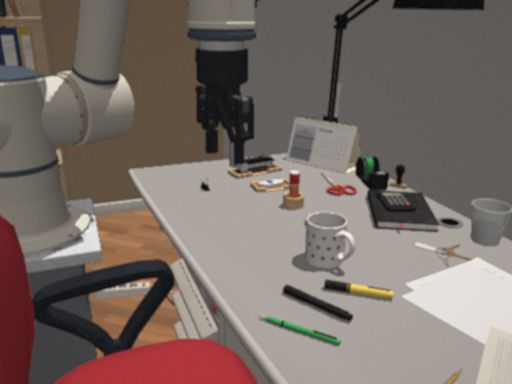

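Top view: all four tools sit in their trays or holder, and the mug and clip have not moved. The side view shows the glue stick upright and the arm clear of everything.

```bash
python3 -c "
from plant import *
print(hand_in())"
```

```text
the job is handed in; nothing more can be done
None
```

I handed the job in after about 24 s of the 115 s allowed. All four tools are in their own tray or holder, let go and standing clear of the arm. No verdict comes back, so the results below are from my own last camera checks.

- **Order of work:** I put the eraser away first. Then I moved the correction tape out of the stapler's tray into its own, then placed the stapler, then the glue stick.
- **Eraser:** about 1 mm off its tray centre in the wrist camera. In the last top view the network's eraser outline took in the whole tray, so that reading was no use as a check.
- **Correction tape:** about 1 mm off centre in the wrist camera. The top camera puts it about 3 mm off across the tray; both are well inside the 11 mm limit. Its angle is within 0.08 rad of the tray.
- **Stapler:** it lines up with the model outline drawn at the tray centre in the wrist image. Its top-view centre is about 2 mm from the tray's, and its angle matches.
- **Glue stick:** upright in the side and wrist views, and I placed it within about 1 mm of the holder centre. I did not measure its tilt beyond those images.
- **Mug and binder clip:** the mug's measured position changed by less than 1 mm. The top camera missed the clip at the start; two wrist views taken after the job began and the last top view agree on its place within about 5 mm.

The tools' height on the floors was not measured directly. It follows from the release heights and from the tools looking flat.

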